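# Try out the turntable's ratchet brake

### The job

Try out the newly fitted brake of the round turntable: swing its lever round to the last notch and let go, so that the ratchet holds it there, then keep its release button pressed until the lever has sprung fully back off, and let go. Leave the brake of the rectangular slide alone.

Things in the scene. Friction and masses are not known exactly. Their poses are not given: they have to be found in the camera images.
- turntable_brake: Brake unit of the ROUND turntable, fixed on the table; grey base 155x85x12 mm. Origin: on the table top, on the lever's upright hinge axis (hub nut 54 mm high). z up; x from the lever side to the button side, within 25 deg of straight away from the robot; y toward the turntable, an aluminium disc 110 mm across, centre at y = 115 mm, top at 32 mm.
- turntable_lever (a joint): Angle (rad) of that unit's lever about its upright hinge, growing counter-clockwise from above. 0 = off, at its rest. Notches at 0.28, 0.56 and 0.84 (the last), end stop 1.05. A spring (1 to 3 N at the knob, 5 N as a tooth passes) pulls it to 0; the ratchet holds it at the last notch passed (go 0.05 past; it settles back when let go). Starts off or at the first notch.
- turntable_knob (a point): Middle of the upright black knob on the end of that lever: 24 mm diameter, 50 to 92 mm above the table, this point at 75 mm. It runs in a level circle, 115 mm from the hinge, at the angle pi - 0.45 + lever angle (rad) from the unit's x axis. The lever's arm under it is a steel bar 18 mm wide, 36 to 44 mm above the table.
- turntable_button (a joint): Travel (m) of that unit's release button: 0 = up, 0.008 = fully down; its spring takes 2 N at the start, 5 N fully down. It bobs about 4 mm as a tooth passes. Pressed beyond 5 mm it frees the lever, which swings back to 0 by itself in about 1 s while it is kept pressed; let up sooner, the lever catches at a lower notch.
- turntable_button_top (a point): Centre of the top of that release button, a steel plunger 24 mm in diameter, 56 mm above the table when up, 84 mm from the hinge along the unit's x axis, on the side away from the lever. Pressed straight down.
- slide_brake: The other brake unit, with the same lever, knob and button at the same places in its frame (origin on the table top on its hinge axis, z up), but a RECTANGULAR slide table 85x95 mm on rails in place of the disc.

How it is judged:
On the way, in this order (a step that is already met when the one before it is completed fails the run):
1. the turntable brake's lever is held at its last notch (beyond 0.78 rad) by the ratchet, the robot not touching the brake (value of joint turntable_lever above 0.78 rad and contact force between each of the fingers, the arm and turntable_brake below 0.3 N), for 0.3 s.
2. the turntable brake's release button is pressed down by more than 5 mm (value of joint turntable_button above 0.005 m), for 0.05 s.
At the end, for the whole second after the job is handed in: The turntable brake's lever is back off (within 0.1 rad of its rest) and its release button is up again (within 3 mm) (value of joint turntable_lever below 0.1 rad and value of joint turntable_button below 0.003 m); the robot touches nothing.
It fails at once if the robot touches the slide's brake unit with more than 3 N (contact force between any of the fingers, the arm and slide_brake above 3 N).
It also fails if it takes over 48 s, if anything falls off the work surface, if the arm or the gripper's body presses on something with over 40 N, if the wrist force passes 120 N, or if a joint passes its speed limit or range.

### The arm

A 7-joint arm with a two-finger parallel gripper is mounted at the origin on a cart in front of the work surface, level with it; the furniture and walls round the work are solid. World frame = base frame: x ahead of the robot, y to its left, z up, the work surface at z = 0. Lengths are in m, angles in rad, forces in N, time in s.
With the tool pointing down it reaches from about 0.4 to 0.875 m from the base axis. Payload 4.4 kg.
Tool frame: the origin (TCP) lies midway between the tips of the shut fingers; the grasp point (between the pads) lies 19 mm behind it (grip_depth is the distance from the TCP to the grasp point, in m); z points along the fingers, y is the line along which they close (so a half turn about z gives the same grasp; the last joint's range is limited). The gripper opens to 85 mm and grips with 20 to 120 N. Pads are 22 mm wide; open, the fingers measure 114 mm over their backs; the gripper's body (76 mm by 85 mm) begins 54 mm behind the grasp point. The pads swing forward as they close: fully open they stand 13 mm farther back than shut.
Start: joints at [1.082, 0.628, 0.038, 1.517, -0.027, 0.996, -0.02], TCP at [0.267, -0.593, 0.231] pointing down, gripper open.
Joint ranges: [-3.06, 3.06], [-0.37, 2.12], [-1.25, 1.32], [0.18, 2.47], [-1.1, 4.24], [0.23, 1.98], [-2.94, 2.94]. Speed limits (rad/s): [2.57, 2.57, 3.14, 3.14, 3.14, 3.14, 3.14].

### API

Orientations are given as a 3x3 rotation matrix whose columns are the frame's x, y, z axes.
In Python, from rig import * gives the robot as it stands.
- The arm moves only by the tool servo_tool, never from a script. Its argument "deltas" is a list that holds one entry, the list of rows, each a list of 7 numbers: the turn, a rotation vector about the tool's x, y, z in degrees, then the shift along the tool's x, y, z in mm, then the gripper's target within -1 to 1 (shut at 1, half-way at 0, fully open at -1). In form: [[[rx, ry, rz, tx, ty, tz, claw], ...]]. A call has 1 to 5 rows; each row shifts and turns the commanded pose from where the row before left it, along the tool's axes as they then stand; what a row does not reach is not made up. A row lasts 1/10 s, in which the tool goes at most 50 mm and 8.59 degrees, less where a joint would pass 70% of its speed; a pose out of reach is approached as far as the arm can. A call with a gripper value outside its range is refused whole. The fingers move at their own pace and stop on an object; "grip_force" is the grip in N (left out, the last holds). Time passes only in rows, so rows that do not move let the fingers close. It gives the time, the measured TCP pose, the force, the opening and the grip force at its end, in the units of the state.
- state(): the state, without advancing time (a new reading comes with each control period).
- read_camera(name): name is "scene" or "top" or "wrist"; returns a dict with "frame" (400x640x3 uint8, red, green, blue), "z_map" (400x640 float32, m along the optical axis (not along the pixel's ray), 0 where there is no reading), "intrinsics" (3x3 intrinsics, pixels), "rvec" (rotation vector, rad) and "tvec" (3), from world to camera coordinates, as OpenCV has them. Camera axes: x right, y down, z forward; pixel columns grow to the right and rows downward; lengths in m; the calibration is good to about 2 mm. A picture is of the moment at which its call begins.
- sign_off(): hands the job in; it is judged then, once.
The state is a dict: "clock": time; "joint_positions": joint angles; "joint_vel": joint speeds; "tau": joint torques, N m; "tool_pos": TCP position; "tool_rot": TCP orientation; "contact_force": force on the tool from outside, world axes, zero at the start; "wrist_torque": the same for the moment, N m; "width": finger opening in m; "gripper_force": force on a finger pad.
Only numpy, scipy, OpenCV 4.12 (cv2) and the standard library are available. Lean on these libraries where they do the work, as an engineer would, in place of code of your own. Each camera call takes 0.05 s, during which the arm holds its last target. There are 200 camera calls.

## Working session

There is one attempt and no reset: what is moved stays moved. The work goes in short steps, Python scripts to look and compute and a tool call to move; the robot and the scene stay as the last step left them, time stands still between calls to the robot, and variables do not carry over. Pictures are saved under pics/ and viewed, at most 10 in all, crops included, and the job is handed in when it is done.

Besides the shell and the picture viewer there is one more tool, called after ">>>" as a command line: name --argument value ..., lists and objects as JSON in quotes. servo_tool: Moves the arm, as the interface text tells. Its arguments: {"type":"object","properties":{"deltas":{"type":"array","items":{"type":"array","items":{"type":"array","items":{"type":"number"}}}},"grip_force":{"type":"number"}},"required":["deltas"]}

```bash
mkdir -p pics
cat > h.py <<'E'
from rig import *
import numpy as np, cv2
def cam(n):
    c=read_camera(n); c['R']=cv2.Rodrigues(np.array(c['rvec'],float))[0]; c['t']=np.array(c['tvec'],float).ravel(); c['K']=np.array(c['intrinsics']); return c
def ray(c,u,v,z):
    d=c['R'].T@np.linalg.inv(c['K'])@[u,v,1]; o=-c['R'].T@c['t']; return o+d*(z-o[2])/d[2]
def cloud(c):
    v,u=np.mgrid[:400,:640]; Z=c['z_map']; p=np.linalg.inv(c['K'])@np.stack([u.ravel(),v.ravel(),np.ones(u.size)])*Z.ravel()
    return ((p.T-c['t'])@c['R']).reshape(400,640,3)
def save(c,n): cv2.imwrite('pics/'+n,c['frame'][:,:,::-1])
E
python3 - <<'E'
from h import *
for n in('top','scene'):
    c=cam(n); save(c,n+'0.png'); np.savez(n+'0.npz',**c)
    print(n,-c['R'].T@c['t'],c['R'][2])
s=state();print(s['clock'],s['tool_pos'],s['tool_rot'])
E
```

```text
top [0.34915175 0.00549814 1.06463368] [ 0.18405863 -0.01301773 -0.98282906]
scene [-0.07680168  0.32909706  0.86784143] [ 0.57851642 -0.30080763 -0.75817777]
0.1 [ 0.26647516 -0.59224662  0.23046619] [[ 9.11970160e-01  4.10255894e-01 -7.27252301e-04]
 [ 4.10256539e-01 -9.11968768e-01  1.59335551e-03]
 [-9.54789752e-06 -1.75145269e-03 -9.99998466e-01]]
```

View pics/top0.png

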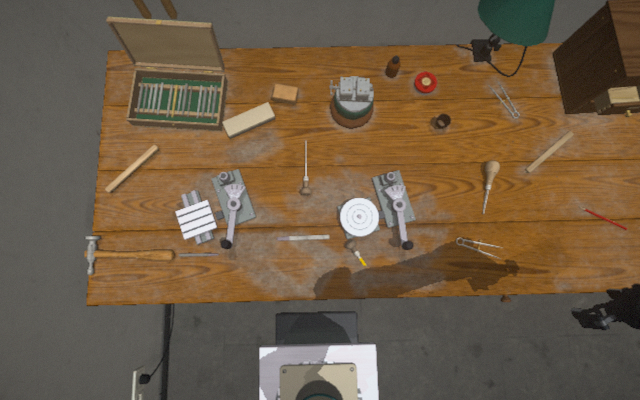

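View pics/scene0.png

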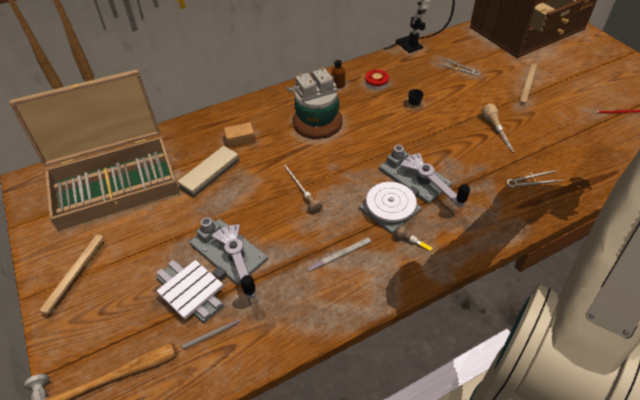

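The top view shows the turntable unit on the right: disc (359,217), hub (396,190), button (391,177) and knob (406,244). The slide unit is on the left, around (235,205).

```bash
cat > m.py <<'E'
from h import *
for n,(u0,v0,u1,v1) in {'top':(335,165,420,255),'scene':(355,140,475,230)}.items():
    c=dict(np.load(n+'0.npz')); P=cloud(c)[v0:v1,u0:u1]; f=c['frame'][v0:v1,u0:u1].astype(int)
    z=P[...,2]; br=f.sum(2); sat=f.max(2)-f.min(2)
    disc=(abs(z-.032)<.006)&(br>480)&(sat<40)
    disc=cv2.morphologyEx(disc.astype(np.uint8),cv2.MORPH_CLOSE,np.ones((5,5)))
    ct=max(cv2.findContours(disc,0,1)[0],key=cv2.contourArea); e=cv2.fitEllipse(ct)
    D=ray(c,e[0][0]+u0,e[0][1]+v0,.032); print(n,'disc',D.round(4),e[1])
    k=(br<110)&(z>.05)&(z<.1); kt=k&(z>.086)
    print(' knob pts',k.sum(),np.median(P[k],0).round(4),'top',kt.sum(),P[kt].mean(0).round(4), (P[kt].min(0)+P[kt].max(0))/2)
    b=(z>.048)&(z<.07)&(br>=110)
    nl,L,st,ce=cv2.connectedComponentsWithStats(b.astype(np.uint8))
    for i in range(1,nl):
        if st[i,4]>5: q=P[L==i];print(' blob',st[i,4],ce[i]+[u0,v0],q.mean(0).round(4),q.min(0).round(3),q.max(0).round(3))
c=dict(np.load('top0.npz'))
a=cv2.resize(c['frame'][160:260,330:430],(500,500),interpolation=2)
d=dict(np.load('scene0.npz'));b=cv2.resize(d['frame'][130:250,350:480],(300*13//12*1,300),interpolation=2)
o=np.zeros((500,800,3),np.uint8);o[:,:500]=a;o[:300,500:]=cv2.resize(b,(300,277))[:277].repeat(1,0) if 0 else cv2.resize(b,(300,300))
cv2.imwrite('pics/crop.png',o[:,:,::-1])
E
python3 m.py
```

```text
top disc [ 0.4978 -0.1264  0.032 ] (37.08528137207031, 38.061004638671875)
  return _methods._mean(a, axis=axis, dtype=dtype,
  ret = um.true_divide(
m.py:10: RuntimeWarning: Mean of empty slice.
  print(' knob pts',k.sum(),np.median(P[k],0).round(4),'top',kt.sum(),P[kt].mean(0).round(4), (P[kt].min(0)+P[kt].max(0))/2)
Traceback (most recent call last):
  File "m.py", line 10, in <module>
    print(' knob pts',k.sum(),np.median(P[k],0).round(4),'top',kt.sum(),P[kt].mean(0).round(4), (P[kt].min(0)+P[kt].max(0))/2)
                                                                                                 ~~~~~~~~~^^^
ValueError: zero-size array to reduction operation minimum which has no identity
```

```bash
sed -i "s/^    k=(br.*/    k=(br<110); nl,L,st,ce=cv2.connectedComponentsWithStats(k.astype(np.uint8))/; s/^    print(' knob.*/    for i in range(1,nl):\n        if st[i,4]>20: print(' dark',st[i],ce[i]+[u0,v0],ray(c,*(ce[i]+[u0,v0]),.075).round(4),np.median(z[L==i]))/" m.py; python3 m.py
```

```text
top disc [ 0.4978 -0.1264  0.032 ] (37.08528137207031, 38.061004638671875)
 blob 57 [390.52631579 175.80701754] [ 0.608  -0.2163  0.0553] [ 0.597 -0.226  0.048] [ 0.62  -0.206  0.059]
 blob 65 [399.09230769 204.04615385] [ 0.5276 -0.2363  0.0508] [ 0.511 -0.253  0.048] [ 0.545 -0.222  0.056]
 blob 11 [403.90909091 245.54545455] [ 0.4117 -0.2392  0.0626] [ 0.402 -0.244  0.056] [ 0.424 -0.236  0.068]
scene disc [ 0.4942 -0.1243  0.032 ] (36.68008041381836, 48.96169662475586)
 dark [62 35 13  9 67] [422.29850746 180.02985075] [ 0.4815 -0.1915  0.075 ] 0.023973198685293268
 dark [102  44  12  19 176] [462.57386364 193.10795455] [ 0.4093 -0.2431  0.075 ] 0.0811712036369491
 blob 73 [398.64383562 149.16438356] [ 0.6035 -0.2143  0.0551] [ 0.593 -0.226  0.048] [ 0.616 -0.202  0.06 ]
 blob 83 [426.21686747 168.77108434] [ 0.5226 -0.2353  0.0511] [ 0.506 -0.254  0.048] [ 0.539 -0.218  0.057]
 blob 9 [466.11111111 200.        ] [ 0.3987 -0.2473  0.0611] [ 0.397 -0.252  0.056] [ 0.4   -0.243  0.07 ]
```

View pics/crop.png

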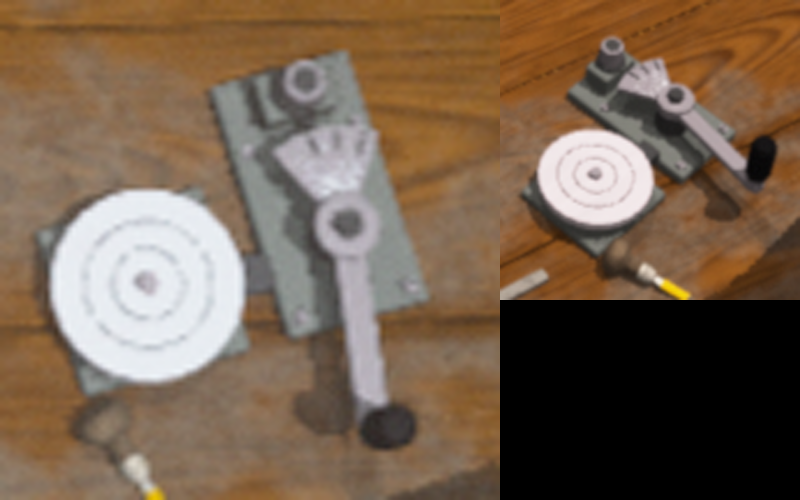

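The turntable lever is at the first notch. The hub is at about (0.525,-0.236), the unit's x axis is at about 0.248 rad, and the knob is at about (0.410,-0.245). The tool's y axis already lies along the mid-swing tangent, so I'll straddle the knob and push it with one finger.

>>> servo_tool --deltas '[[[0, 0, 0, 27, -26, 0, 0], [0, 0, 0, 27, -26, 0, 0], [0, 0, 0, 27, -26, 0, 0], [0, 0, 0, 27, -26, 0, 0], [0, 0, 0, 27, -26, 0, 0]]]'

```text
clock: 0.6
tool_pos: [0.3367, -0.4172, 0.231]
tool_rot: [[0.912, 0.41, -0.0], [0.41, -0.912, 0.001], [-0.0, -0.001, -1.0]]
contact_force: [0.8, -0.4, 0.2]
width: 0.0429
gripper_force: 0.0
```

>>> servo_tool --deltas '[[[0, 0, 0, 27, -26, 0, 0], [0, 0, 0, 27, -26, 0, 0], [0, 0, 0, 27, -26, 0, 0], [0, 0, 0, 27, -26, 0, 0], [0, 0, 0, 27, -26, 0, 0]]]'

```text
clock: 1.1
tool_pos: [0.4065, -0.2434, 0.2312]
tool_rot: [[0.912, 0.41, -0.0], [0.41, -0.912, 0.0], [-0.0, -0.0, -1.0]]
contact_force: [1.6, -0.3, -0.6]
width: 0.0427
gripper_force: 0.0
```

>>> servo_tool --deltas '[[[0, 0, 0, 0, 0, 20, 0], [0, 0, 0, 0, 0, 20, 0], [0, 0, 0, 0, 0, 20, 0], [0, 0, 0, 0, 0, 20, 0], [0, 0, 0, 0, 0, 0, 0]]]'

```text
clock: 1.6
tool_pos: [0.4046, -0.2438, 0.1493]
tool_rot: [[0.912, 0.41, -0.005], [0.41, -0.912, 0.003], [-0.003, -0.004, -1.0]]
contact_force: [-0.7, -0.3, -0.4]
width: 0.0423
gripper_force: 0.0
```

Run:
```python
from h import *
c=cam('wrist');save(c,'w1.png')
s=state();print(s['clock'],s['tool_pos'],s['tool_rot'],s['width'])
for p in [(.41,-.245,.092),(.525,-.236,.054),(.606,-.2155,.056)]:
    q=c['K']@(c['R']@np.array(p)+c['t']);print(q[:2]/q[2])
```

```text
1.65 [ 0.405376   -0.24435183  0.15045705] [[ 0.91192289  0.41035225 -0.00277099]
 [ 0.41035717 -0.91192364  0.00150863]
 [-0.00190787 -0.00251285 -0.99999502]] 0.04233180079598274
[320.68203193 206.36732374]
[378.06541943  37.65469738]
[ 410.03671168 -111.96423648]
```

View pics/w1.png

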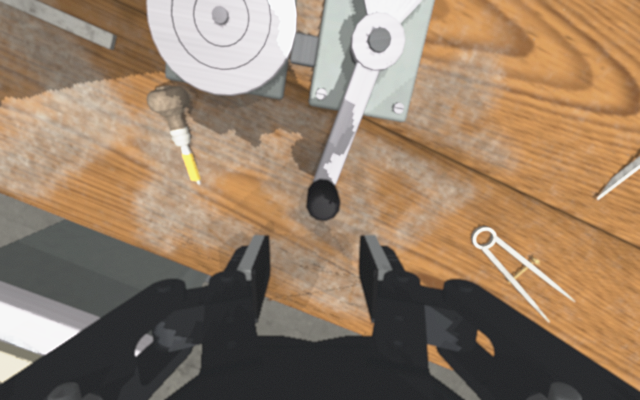

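The wrist view confirms the estimate: the knob is at (323,203), and the hub at (379,40) was predicted at (378,38). Next I descend to straddle the knob.

>>> servo_tool --deltas '[[[0, 0, 0, 3, 0, 19, 0], [0, 0, 0, 0, 0, 19, 0], [0, 0, 0, 0, 0, 19, 0], [0, 0, 0, 0, 0, 19, 0], [0, 0, 0, 0, 0, 18, 0]]]'

```text
clock: 2.15
tool_pos: [0.41, -0.2442, 0.0577]
tool_rot: [[0.912, 0.41, 0.002], [0.41, -0.912, -0.001], [0.001, 0.002, -1.0]]
contact_force: [-0.5, -1.2, 0.0]
width: 0.0424
gripper_force: 0.0
```

>>> servo_tool --deltas '[[[0, 0, 0, 0, 6, 0, 0], [0, 0, 0, 0, 6, 0, 0], [0, 0, 0, 0, 6, 0, 0], [0, 0, 0, 0, 6, 0, 0], [0, 0, 0, 0, 6, 0, 0]]]'

```text
clock: 2.65
tool_pos: [0.419, -0.2704, 0.0578]
tool_rot: [[0.912, 0.41, -0.004], [0.41, -0.912, 0.002], [-0.003, -0.004, -1.0]]
contact_force: [-5.5, 3.6, 1.1]
width: 0.0427
gripper_force: 2.4
```

Run:
```python
from h import *
c=cam('wrist');save(c,'w2.png')
s=state();print(s['clock'],s['tool_pos'],s['contact_force'],s['width'])
```

```text
2.7 [ 0.41991358 -0.27176123  0.05781969] [-3.13122568  1.24069756  0.32675344] 0.04260201272183915
```

View pics/w2.png

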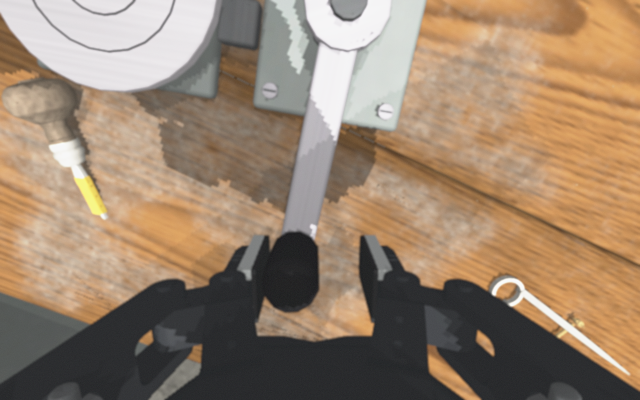

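The left finger is pushing the knob at (292,270) and the lever is turning. About 52 mm more along tool y is needed.

>>> servo_tool --deltas '[[[0, 0, 0, -1, 7, 0, 0], [0, 0, 0, -1, 7, 0, 0], [0, 0, 0, 0, 7, 0, 0], [0, 0, 0, 0, 7, 0, 0], [0, 0, 0, 0, 7, 0, 0]]]'

```text
clock: 3.2
tool_pos: [0.4334, -0.3039, 0.0574]
tool_rot: [[0.912, 0.41, -0.001], [0.41, -0.912, 0.001], [-0.001, -0.001, -1.0]]
contact_force: [-4.2, 2.0, 1.3]
width: 0.0424
gripper_force: 1.8
```

>>> servo_tool --deltas '[[[0, 0, 0, 1, 6, 0, 0], [0, 0, 0, 1, 6, 0, 0], [0, 0, 0, 0, 5, 0, 0], [0, 0, 0, 0, 1, 0, 0], [0, 0, 0, 0, 0, 0, 0]]]'

```text
clock: 3.7
tool_pos: [0.4443, -0.3193, 0.0575]
tool_rot: [[0.912, 0.411, 0.002], [0.411, -0.912, -0.0], [0.002, 0.001, -1.0]]
contact_force: [-0.8, 2.7, -0.7]
width: 0.0429
gripper_force: 1.2
```

```bash
cat > k.py <<'E'
from h import *
import sys
s=state();print(s['clock'],s['tool_pos'],s['contact_force'],s['width'])
H=np.array([.525,-.236])
c=cam('wrist');save(c,sys.argv[1])
f=c['frame'].astype(int); v,u=np.mgrid[:400,:640]
X=cloud(c); br=f.sum(2); z=X[...,2]
# steel bar at z~.044: annulus around hub
r=np.hypot(X[...,0]-H[0],X[...,1]-H[1]); m=(abs(z-.044)<.004)&(r>.04)&(r<.1)
a=np.arctan2(X[...,1]-H[1],X[...,0]-H[0])[m]; a=a[np.cos(a)<0]
print(m.sum(),'lever',np.median(np.mod(a,2*np.pi))-np.pi+.45-.248)
E
python3 k.py w3.png
```

```text
3.7 [ 0.44430045 -0.31928039  0.05745005] [-0.82681045  2.67006021 -0.74246982] 0.04289988419251433
4424 lever 0.9263475542696256
```

View pics/w3.png

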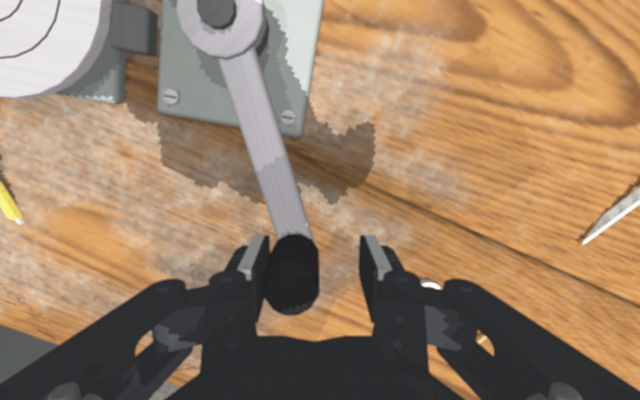

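The lever reads about 0.93, past the last notch, with the knob against the left finger at (292,272). I'll back off so the ratchet takes it, then lift.

>>> servo_tool --deltas '[[[0, 0, 0, 0, -5, 0, 0], [0, 0, 0, 0, -6, 0, 0], [0, 0, 0, 0, -6, 0, 0], [0, 0, 0, 0, 0, 0, 0], [0, 0, 0, 0, 0, 0, 0]]]'

```text
clock: 4.25
tool_pos: [0.4363, -0.304, 0.0575]
tool_rot: [[0.912, 0.41, 0.001], [0.41, -0.912, -0.001], [0.0, 0.001, -1.0]]
contact_force: [0.1, -0.8, -1.0]
width: 0.0427
gripper_force: 0.0
```

```bash
python3 k.py w4.png
```

```text
4.25 [ 0.43629721 -0.30402743  0.05751626] [ 0.07504401 -0.75185678 -1.02475169] 0.04274771520178454
4369 lever 0.861241752219517
```

View pics/w4.png

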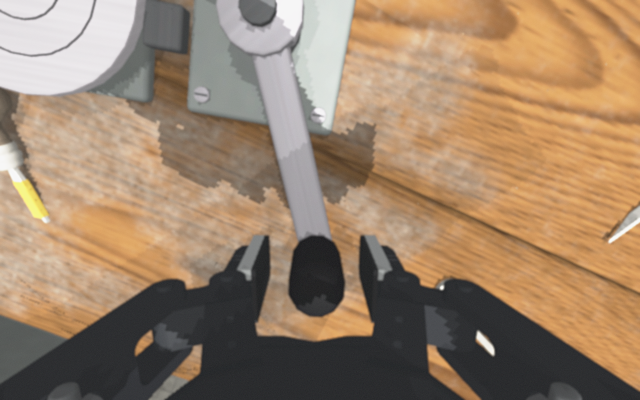

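The knob at (317,275) is clear of both fingers and the lever is held at about 0.85. Now I lift, close the fingers and go over the button.

>>> servo_tool --deltas '[[[0, 0, 0, 0, 0, -15, 0], [0, 0, 0, 0, 0, -20, 0], [0, 0, 0, 0, 0, -20, 0], [0, 0, 0, 0, 0, -20, 0], [0, 0, 0, 0, 0, -15, 0]]]'

```text
clock: 4.8
tool_pos: [0.4366, -0.3045, 0.1486]
tool_rot: [[0.912, 0.41, 0.001], [0.41, -0.912, -0.001], [0.001, 0.002, -1.0]]
contact_force: [0.9, 0.2, -0.9]
width: 0.0428
gripper_force: 0.0
```

>>> servo_tool --deltas '[[[0, 0, 0, 30, -2, 0, 1], [0, 0, 0, 40, -2, 0, 1], [0, 0, 0, 40, -2, 0, 1], [0, 0, 0, 25, -2, 0, 1], [0, 0, 0, 0, 0, 0, 1]]]'

```text
clock: 5.3
tool_pos: [0.5603, -0.2377, 0.1473]
tool_rot: [[0.91, 0.416, 0.004], [0.416, -0.91, 0.001], [0.004, 0.0, -1.0]]
contact_force: [-0.7, 0.5, 0.6]
width: -0.0003
gripper_force: 0.0
```

Run:
```python
from h import *
c=cam('wrist');save(c,'w5.png');X=cloud(c)
s=state();print(s['clock'],s['tool_pos'],s['width'])
q=c['K']@(c['R']@np.array((.606,-.2155,.056))+c['t']);print(q[:2]/q[2])
z=X[...,2];m=(abs(z-.056)<.005)&(np.hypot(X[...,0]-.606,X[...,1]+.2155)<.025)
print(m.sum(),X[m].mean(0),(X[m].min(0)+X[m].max(0))/2, np.percentile(z[m],[10,50,90]))
```

```text
5.35 [ 0.55754579 -0.23969415  0.14708387] -0.00031257275555438983
[313.57938677 132.09085982]
828 [ 0.60663848 -0.21662527  0.05614578] [ 0.60640381 -0.21672473  0.05579972] [0.05504807 0.05617167 0.05715231]
```

View pics/w5.png

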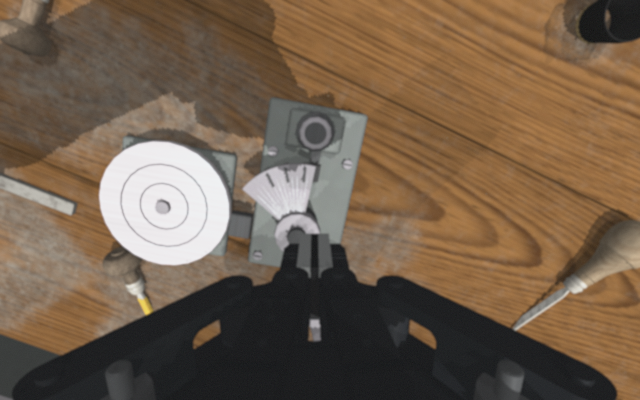

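The button at (315,132) matches the estimate, at world (0.6065,-0.2166). Next I centre the tool over it and descend to just above.

>>> servo_tool --deltas '[[[0, 0, 0, 20, 0, 0, 1], [0, 0, 0, 20, 0, 0, 1], [0, 0, 0, 14, -1, 0, 1], [0, 0, 0, 0, 0, 20, 1], [0, 0, 0, 0, 0, 20, 1]]]'

```text
clock: 5.85
tool_pos: [0.6048, -0.2188, 0.1074]
tool_rot: [[0.912, 0.41, 0.001], [0.41, -0.912, -0.001], [0.0, 0.001, -1.0]]
contact_force: [-0.3, 0.0, -0.3]
width: 0.0003
gripper_force: 0.0
```

>>> servo_tool --deltas '[[[0, 0, 0, 0, 0, 20, 1], [0, 0, 0, 0, 0, 20, 1], [0, 0, 0, 0, 0, 5, 1], [0, 0, 0, 0, 0, 0, 1], [0, 0, 0, 0, 0, 0, 1]]]'

```text
clock: 6.35
tool_pos: [0.6051, -0.2187, 0.0632]
tool_rot: [[0.912, 0.41, 0.001], [0.41, -0.912, -0.001], [0.001, 0.001, -1.0]]
contact_force: [-0.0, 0.4, -0.0]
width: -0.0002
gripper_force: 0.0
```

>>> servo_tool --deltas '[[[0, 0, 0, 1, -1, 4, 1], [0, 0, 0, 1, -1, 4, 1], [0, 0, 0, 0, 0, 4, 1], [0, 0, 0, 0, 0, 3, 1], [0, 0, 0, 0, 0, 1, 1]]]'

```text
clock: 6.85
tool_pos: [0.6068, -0.2155, 0.0477]
tool_rot: [[0.912, 0.41, 0.002], [0.41, -0.912, -0.0], [0.002, 0.001, -1.0]]
contact_force: [-1.6, 1.2, 15.3]
width: 0.0002
gripper_force: 7.4
```

>>> servo_tool --deltas '[[[0, 0, 0, 0, 0, 0, 1], [0, 0, 0, 0, 0, 0, 1], [0, 0, 0, 0, 0, 0, 1], [0, 0, 0, 0, 0, 0, 1], [0, 0, 0, 0, 0, 0, 1]]]'

```text
clock: 7.35
tool_pos: [0.6067, -0.2155, 0.0478]
tool_rot: [[0.912, 0.41, 0.002], [0.41, -0.912, -0.0], [0.002, 0.001, -1.0]]
contact_force: [-0.8, 0.8, 10.9]
width: 0.0
gripper_force: 5.3
```

The button is fully down, with 11 N against its stop. I'll hold it longer, then check the lever.

>>> servo_tool --deltas '[[[0, 0, 0, 0, 0, 0, 1], [0, 0, 0, 0, 0, 0, 1], [0, 0, 0, 0, 0, 0, 1], [0, 0, 0, 0, 0, 0, 1], [0, 0, 0, 0, 0, 0, 1]]]'

```text
clock: 7.85
tool_pos: [0.6067, -0.2155, 0.0478]
tool_rot: [[0.912, 0.41, 0.002], [0.41, -0.912, -0.0], [0.002, 0.001, -1.0]]
contact_force: [-0.2, 0.9, 10.7]
width: 0.0001
gripper_force: 5.3
```

>>> servo_tool --deltas '[[[0, 0, 0, 0, 0, 0, 1], [0, 0, 0, 0, 0, 0, 1], [0, 0, 0, 0, 0, 0, 1], [0, 0, 0, 0, 0, 0, 1], [0, 0, 0, 0, 0, 0, 1]]]'

```text
clock: 8.35
tool_pos: [0.6067, -0.2155, 0.0478]
tool_rot: [[0.912, 0.41, 0.002], [0.41, -0.912, -0.0], [0.002, 0.001, -1.0]]
contact_force: [-1.0, 0.2, 10.7]
width: 0.0001
gripper_force: 5.3
```

Run:
```python
from h import *
c=cam('top');save(c,'t2.png')
cv2.imwrite('pics/t2c.png',cv2.resize(c['frame'][150:270,320:440],(480,480))[:,:,::-1])
s=state();print(s['clock'],s['tool_pos'],s['contact_force'])
for a in (0,.28,.84):
    t=np.pi-.45+.248+a;q=c['K']@(c['R']@np.array((.525+.115*np.cos(t),-.236+.115*np.sin(t),.085))+c['t']);print(a,(q[:2]/q[2]-[320,150])*4)
```

```text
8.4 [ 0.60670196 -0.21550483  0.04780986] [-2.41412408  0.45897235 10.61249536]
0 [304.02270078 379.72351324]
0.28 [352.66185097 381.62500786]
0.84 [439.89773707 345.77118561]
```

View pics/t2c.png

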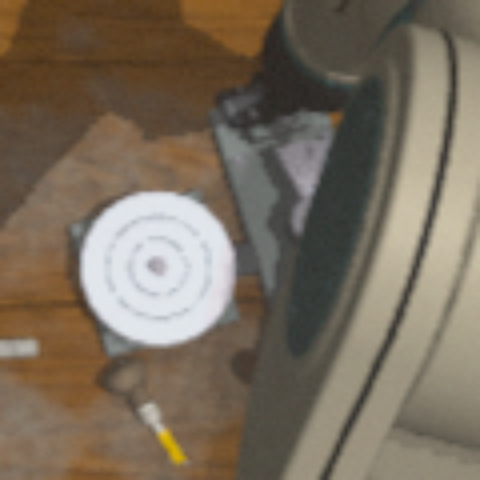

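The arm hides the knob. Its shadow at (245,365), left of the first-notch shadow (about (300,368)), indicates the lever is at rest. I'll hold a little longer, release and verify.

>>> servo_tool --deltas '[[[0, 0, 0, 0, 0, 0, 1], [0, 0, 0, 0, 0, 0, 1], [0, 0, 0, 0, 0, 0, 1], [0, 0, 0, 0, 0, 0, 1], [0, 0, 0, 0, 0, 0, 1]]]'

```text
clock: 8.9
tool_pos: [0.6067, -0.2155, 0.0478]
tool_rot: [[0.912, 0.41, 0.002], [0.41, -0.912, -0.0], [0.002, 0.001, -1.0]]
contact_force: [-1.3, 0.1, 9.6]
width: 0.0002
gripper_force: 5.3
```

>>> servo_tool --deltas '[[[0, 0, 0, 0, 0, -10, 1], [0, 0, 0, 0, 0, -30, 1], [0, 0, 0, 0, 0, -40, 1], [0, 0, 0, 0, 0, -30, 1], [0, 0, 0, 0, 0, -10, 1]]]'

```text
clock: 9.4
tool_pos: [0.6073, -0.216, 0.1698]
tool_rot: [[0.912, 0.41, 0.005], [0.41, -0.912, -0.002], [0.004, 0.003, -1.0]]
contact_force: [-0.0, -0.7, 0.4]
width: -0.0001
gripper_force: 0.0
```

>>> servo_tool --deltas '[[[0, 0, 0, -35, 10, -10, 1], [0, 0, 0, -35, 10, -10, 1], [0, 0, 0, -35, 10, -10, 1], [0, 0, 0, -35, 10, -10, 1], [0, 0, 0, -35, 10, 0, 1]]]'

```text
clock: 9.9
tool_pos: [0.4656, -0.3336, 0.2067]
tool_rot: [[0.912, 0.41, 0.0], [0.41, -0.912, -0.0], [0.0, 0.0, -1.0]]
contact_force: [0.4, -1.4, -0.2]
width: -0.0001
gripper_force: 0.0
```

>>> servo_tool --deltas '[[[0, 0, 0, -20, 20, 0, 1], [0, 0, 0, -10, 20, 0, 1], [0, 0, 0, 0, 0, 0, 1], [0, 0, 0, 0, 0, 0, 1], [0, 0, 0, 0, 0, 0, 1]]]'

```text
clock: 10.4
tool_pos: [0.4559, -0.3799, 0.2056]
tool_rot: [[0.911, 0.412, -0.001], [0.412, -0.911, 0.002], [-0.0, -0.002, -1.0]]
contact_force: [0.7, 0.3, 0.7]
width: 0.0
gripper_force: 0.0
```

```bash
python3 k.py w6.png
python3 - <<'E'
from h import *
c=cam('scene');X=cloud(c);z=X[...,2]
m=(abs(z-.056)<.012)&(np.hypot(X[...,0]-.606,X[...,1]+.2155)<.014);print(m.sum(),np.percentile(z[m],[50,90]))
cv2.imwrite('pics/s2.png',cv2.resize(c['frame'][120:250,350:480],(520,520))[:,:,::-1])
E
```

```text
10.4 [ 0.45594577 -0.37990671  0.20562266] [0.72996733 0.29876726 0.70389666] 2.5454586528044987e-06
1840 lever 0.0405357044979891
89 [0.05528415 0.05800192]
```

View pics/s2.png

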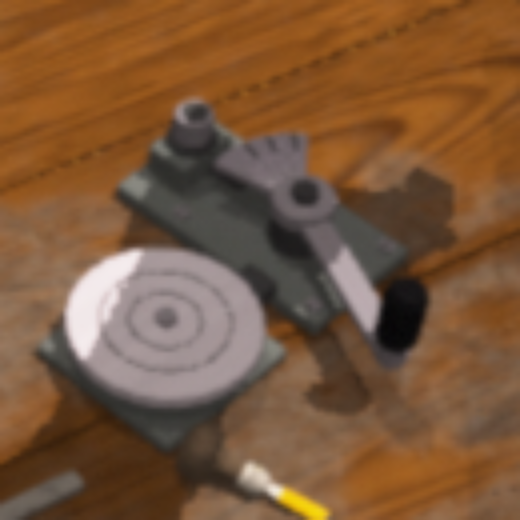

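The knob at (402,315) is back toward the disc, with the lever at about 0.03 rad (off). The button at (193,120) is up and the arm is clear.

```bash
python3 -c "
from rig import *
print(sign_off())"
```

```text
the job is handed in; nothing more can be done
None
```

I swung the turntable brake's lever to its last notch, where the ratchet held it. I then kept the release button pressed until the lever was fully back off and handed the job in at about 10.5 s. The final check read the lever near 0.04 rad, the button up and the arm clear, and the slide's brake was never approached.

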